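# Lift the hot bath lid level with the lid lifter

### The arm

A 6-joint arm with a two-finger parallel gripper is mounted at the origin on the work surface. World frame = base frame: x ahead of the robot, y to its left, z up, the work surface at z = 0. Lengths are in m, angles in rad, forces in N, time in s.
With the tool pointing down it reaches from about 0.275 to 0.825 m from the base axis. Payload 5.2 kg.
Tool frame: the origin (TCP) lies at the very end of the fingers, on their centre line; the grasp point (between the pads) lies 19 mm behind it; z points along the fingers, y is the direction in which the jaws open and shut (so a half turn about z gives the same grasp; the last joint's range is limited). The gripper opens to 93 mm and grips with 3 to 60 N. Pads are 15 mm wide; open, the fingers measure 128 mm over their backs; the gripper's body (75 mm by 188 mm) begins 65 mm behind the grasp point.
Start: joints at [-1.457, 0.259, 1.535, -0, 1.348, -0.203], TCP at [0.171, -0.523, 0.219] pointing down, gripper open.
Joint ranges: [-3.14, 3.14], [-0.91, 2.08], [0.19, 2.58], [-1.22, 4.36], [0.22, 2.71], [-3.12, 3.12]. Speed limits (rad/s): [2.57, 2.57, 3.14, 3.14, 3.14, 3.14].

### API

Orientations are given as a unit quaternion [w, x, y, z].
In Python, from bench import robot, grab_frame, camera_info, job gives the robot as it stands.
- The arm moves only by the tool apply_moves, never from a script. Its argument "targets" is text: rows parted by semicolons, each of 5 numbers parted by spaces: the shift along the tool's x, y, z in cm, then the turn about the tool's z in degrees, then the gripper's target within -1 to 1 (shut at 1, half-way at 0, fully open at -1). A call has 1 to 20 rows; each row shifts and turns the pose as measured when the row begins, along the tool's axes as they then stand; what a row does not reach is not made up. A row lasts 1/12 s, in which the tool goes at most 41.7 mm and 7.16 degrees, less where a joint would pass 70% of its speed; a pose out of reach is approached as far as the arm can. A call is refused whole if a number of a shift passes 4.17 or a number of a turn 7.16, either way. A call with a gripper value outside its range is refused whole. The fingers move at their own pace and stop on an object; "grip_force" is the grip in N (left out, the last holds). Time passes only in rows, so rows that do not move let the fingers close. It gives the time, the measured TCP pose, the force and the opening at its end, in the units of the state.
- robot.sense(): the state, without advancing time (a new reading comes with each control period).
- grab_frame(name): name is "scene" or "top"; returns the picture (480x640x3 uint8, red, green, blue); there is no depth.
- camera_info(name): a dict with "fov_y" (degrees; the focal length in pixels is half the picture's height over the tangent of half this angle, whatever the lens; pixels are square), "cx", "cy" (the principal point, pixels), "cam_to_world" (4x4, takes a point from camera to world coordinates). Camera axes: x right, y up, looking along -z (the intrinsics and any distortion apply to the point x, -y, -z); pixel columns grow to the right and rows downward; lengths in m; the calibration is good to about 2 mm. A picture is of the moment at which its call begins. camera_info takes no time and is no camera call.
- job.sign_off(): hands the job in, once; it reports no verdict.
The state is a dict: "t": time; "q": joint angles; "qvel": joint speeds; "effort": joint torques, N m; "tcp_pos": TCP position; "tcp_rot": TCP orientation; "contact_force": force on the tool from outside, world axes, zero at the start; "moment": the same for the moment, N m; "gripper_width": finger opening in m.
Only numpy, scipy, OpenCV 4.12 (cv2) and the standard library are available. Lean on these libraries where they do the work, as an engineer would, in place of code of your own. Each camera call takes 0.05 s, during which the arm holds its last target. There are 200 camera calls.

### The job

The lid of the hot oil bath has to come off: take the lid lifter from its holder, hook it under the lid's loop handle and, since the sensor head makes the lid heavier on one side, feel for the spot on the loop where it hangs balanced, so that it comes up and travels level and no oil runs off its edge. Set it down gently in the round lid rest, its plug fully nested in the ring, then unhook the lifter and hang it back in its holder. The lid is hot and must be handled with the lifter alone, without forcing or pressing it; leave everything else on the bench where it stands.

Things in the scene. Friction and masses are not known exactly. Their poses are not given: they have to be found in the camera images.
- lid: Hot round steel lid, disc 170 mm across, 5 mm thick, 0.4-0.6 kg in all; origin at the centre of the disc's underside, z up. Below it a plug 132 mm across, 12 mm deep, lower edge chamfered 7 mm. Its x axis starts roughly away from the robot. Raised off its seat away from its balance point, it tips about the disc's edge, heavy side last, and the lifter bears less than its weight.
- loop_mid (a point): Underside of the lid's loop handle at mid-length, 60 mm above the lid's origin, axes as the lid's. Level round bar 8 mm thick along y, legs at y = -45 and +45 mm: clear opening 82 mm wide, 55 mm high, open to both x sides. The lid's centre of mass is 45-50 mm lower; hooked 5 mm off balance it hangs about 0.1 rad askew (the bar does not slide along at small tilts).
- head_top (a point): Top of the blue sensor head on the lid, 31 mm across, at y = +67 mm on the lid (outside the loop), 50 mm above the lid's origin. How heavy it is differs and cannot be seen: the balance point lies on the loop's bar somewhere from 5 to 28 mm from mid-length, on the head's side (+y).
- lifter: Hand lid lifter, 138 mm tall, 180 g, used upright: a C of 8 mm steel bar in its x-z plane below a grip. Origin: top of the hook's floor, straight under the grip; z up, x the way the hook points. Shank at x = -22 mm, underside of the floor at z = -8, upturned tip at x = 14 to 22 mm, up to z = +12. A bar hung in it may lie from x = -12 to +8 mm.
- lifter_grip (a point): Middle of the lifter's wooden grip, 100 mm above the lifter's origin, axes as the lifter's. At the start the hook points roughly away from the robot. Grip 30 mm (x) by 22 mm (y), 60 mm high; under it a steel collar 34 x 30 mm, its underside 64 mm above the lifter's origin.
- bath: Oil bath, fixed: grey and white housing with a green control strip on its -x side, 265 x 220 mm, 125 mm high. Origin on the bench under the centre of the round well (144 mm across, 25 mm deep) that the lid covers; the lid's disc starts on the top face.
- rest: Lid rest, fixed: dark steel ring, inside 146 mm, outside 166 mm across, its top 40 mm above the bench, on three short legs over a cork disc. Origin on the bench under the ring's centre. With the plug in the ring the lid's origin is 40 mm above this one.
- holder: Lifter holder, fixed: base and two upright cheeks of 6 mm sheet along its x axis, 14 mm apart, 70 mm long, tops 88 mm above the bench, open above and at the ends. Origin on the bench midway. The lifter hangs between them by its collar, its origin 24 mm above and within a few mm of this one, x axes alike; it goes out and in straight from above.
- beaker: Glass beaker, 66 mm across, 85 mm high; bystander. Origin under its centre.
- weight: Brass weight, 42 mm across, 60 mm high; bystander. Origin under its centre.
- jar: Amber jar with black cap, 56 mm across, 75 mm high; bystander. Origin under its centre.
- bottle: White bottle with red cap, 60 mm across, 150 mm high; bystander. Origin under its centre.
- roll: Brown roll of abrasive, 84 mm across, 30 mm high; bystander. Origin under its centre.
- driver: Screwdriver with red handle, 130 mm long, lying on the bench; bystander.
- sleeve: Black rubber sleeve, 56 mm across, 55 mm high; bystander. Origin under its centre.
Mind the look-alikes: they are no part of the job. Of the things that look like the rest, the smaller one is meant.

How it is judged:
By the outcome, as a careful person would: the job done as asked, in the order asked, and still so for the second after the job is handed in, with the robot touching nothing.
It also fails if it takes over 72 s, if anything falls off the work surface, if the arm or the gripper's body presses on something with over 40 N, if the wrist force passes 120 N, or if a joint passes its speed limit or range.

## Working session

There is one attempt and no reset: what is moved stays moved. The work goes in short steps, Python scripts to look and compute and a tool call to move; the robot and the scene stay as the last step left them, time stands still between calls to the robot, and variables do not carry over. Pictures are saved under pics/ and viewed, about 8 in all and at most 12, crops included, and the job is handed in when it is done.

Besides the shell and the picture viewer there is one more tool, called after ">>>" by a JSON object that holds its "name" and its "arguments", one argument or row to a line. apply_moves: Moves the arm, as the interface text tells. Its arguments: {"type":"object","properties":{"targets":{"type":"string"},"grip_force":{"type":"number"}},"required":["targets"]}

```bash
mkdir -p pics
python3 - <<'E'
from bench import robot, grab_frame, camera_info
import cv2
for n in("scene","top"):
    cv2.imwrite(f"pics/{n}0.png",grab_frame(n)[:,:,::-1]); print(n,camera_info(n))
print(robot.sense())
E
```

```text
scene {'fov_y': 50.52743505653367, 'cx': 324.7987687393549, 'cy': 243.54532504142372, 'cam_to_world': array([[ 0.76908468, -0.32829766,  0.54838801,  1.183712  ],
       [ 0.63897375,  0.37496339, -0.67165095, -0.84972425],
       [ 0.01487601,  0.866962  ,  0.49815218,  0.77386975],
       [ 0.        ,  0.        ,  0.        ,  1.        ]])}
top {'fov_y': 47.3116150674705, 'cx': 314.3788972789694, 'cy': 240.47121259545347, 'cam_to_world': array([[ 0.01945396,  0.98465499, -0.1734246 ,  0.31819816],
       [-0.9997629 ,  0.02085523,  0.0062613 ,  0.00282298],
       [ 0.00978203,  0.17326167,  0.98482725,  1.31430478],
       [ 0.        ,  0.        ,  0.        ,  1.        ]])}
{'t': 0.1, 'q': array([-1.45681275e+00,  2.59274922e-01,  1.53594686e+00, -8.92239838e-06,
        1.34797006e+00, -2.02781956e-01]), 'qvel': array([ 0.00051316, -0.00121221, -0.0017304 ,  0.0001968 , -0.00033421,
       -0.00057459]), 'effort': array([ 1.62082499e-03, -4.38213050e+01, -2.84641010e+01,  7.18785077e-02,
        3.62170162e-02, -6.81451729e-05]), 'tcp_pos': array([ 0.17129613, -0.52215032,  0.21790898]), 'tcp_rot': array([-7.98999327e-04,  9.87483175e-01,  1.57722347e-01,  3.11438469e-05]), 'contact_force': array([0.34316948, 0.29392249, 0.37910031]), 'moment': array([-0.02688685,  0.00506472, -0.03521616]), 'gripper_width': 0.0930745154137324}
```

View pics/scene0.png

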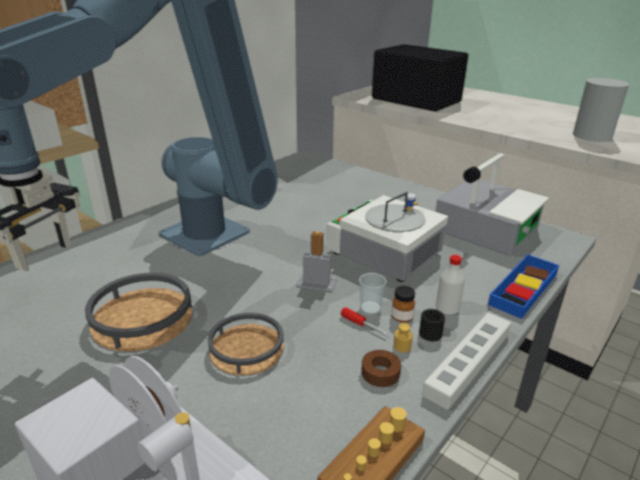

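View pics/top0.png

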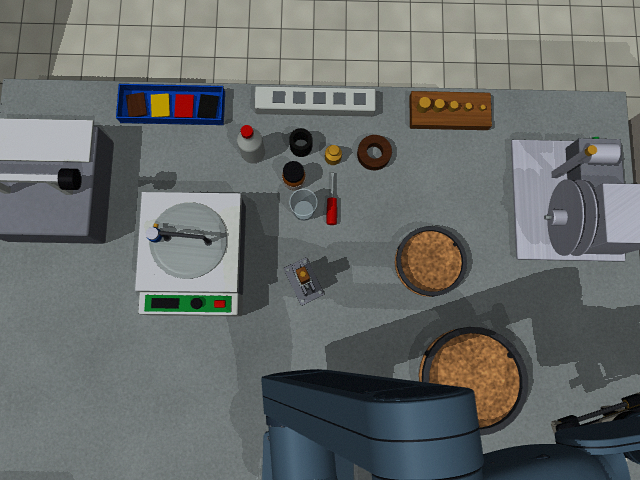

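The pictures show the bath with its lid at top (188,240), the lifter in its holder at (305,280), and the small rest at (431,261). The larger ring at (472,378) is the look-alike. I'll enlarge these areas to get precise points.

```bash
cat > h.py <<'E'
import numpy as np, cv2
from bench import robot, grab_frame, camera_info
def K(n):
    c=camera_info(n); f=240/np.tan(np.radians(c['fov_y']/2)); return f,c['cx'],c['cy'],c['cam_to_world']
def cast(n,u,v,z):
    f,cx,cy,M=K(n); d=M[:3,:3]@np.array([(u-cx)/f,-(v-cy)/f,-1]); o=M[:3,3]; return o+d*(z-o[2])/d[2]
def proj(n,p):
    f,cx,cy,M=K(n); c=M[:3,:3].T@(np.asarray(p,float)-M[:3,3]); return np.array([cx+f*c[0]/-c[2],cy-f*c[1]/-c[2]])
def tri(u1,u2):  # top px, scene px
    A=[];b=[]
    for n,(u,v) in(("top",u1),("scene",u2)):
        f,cx,cy,M=K(n); d=M[:3,:3]@np.array([(u-cx)/f,-(v-cy)/f,-1]); d/=np.linalg.norm(d); P=np.eye(3)-np.outer(d,d); A.append(P); b.append(P@M[:3,3])
    x=np.linalg.lstsq(np.vstack(A),np.hstack(b),rcond=None)[0]; return x,[np.linalg.norm(P@x-q) for P,q in zip(A,b)]
E
python3 - <<'E'
from h import *
T=cv2.imread('pics/top0.png');S=cv2.imread('pics/scene0.png')
def c(I,u,v,w,h): return cv2.resize(I[v:v+h,u:u+w],(400,300),interpolation=cv2.INTER_CUBIC)
cv2.imwrite('pics/c1.png',np.vstack([np.hstack([c(T,132,188,120,90),c(T,275,250,60,45)]),np.hstack([c(S,345,180,120,90),c(S,290,222,60,45)]) ]))
# rest: cork mask & dark ring
hsv=cv2.cvtColor(T,cv2.COLOR_BGR2HSV)
m=cv2.inRange(hsv,(5,90,90),(20,255,255)); m[:, :380]=0; m[:200]=0; m[300:]=0; m[:,485:]=0
cs=max(cv2.findContours(m,0,2)[0],key=cv2.contourArea); e=cv2.fitEllipse(cs); print('cork',e,cast('top',*e[0],0.0))
g=T.max(2); m=((g<85)*255).astype(np.uint8); m[:, :385]=0;m[:215]=0;m[305:]=0;m[:,480:]=0
cs=max(cv2.findContours(m,0,2)[0],key=cv2.contourArea); e=cv2.fitEllipse(cs); print('ring',e,cast('top',*e[0],0.035), cv2.boundingRect(cs))
# lid disc: ellipse in top
x,y=132,188
hs=hsv[188:318,132:248]; 
g=cv2.cvtColor(T,cv2.COLOR_BGR2GRAY); print(g[262,140:245:2]); print(g[195:285:2,188])
E
```

```text
cork ((432.57196044921875, 260.0069885253906), (54.334800720214844, 58.61944580078125), 139.9811248779297) [ 0.50760529 -0.2931338   0.        ]
ring ((433.3768310546875, 259.93463134765625), (70.22613525390625, 76.00518035888672), 81.17671203613281) [ 0.50277352 -0.28715984  0.035     ] (396, 225, 77, 72)
[182 183 183 182 183 183 184 186 131 138 150 157 142 145 144 143 145 143
 145 148 147 149 147 148 148 149 148 147 147 148 149 146 146 145 147 147
 147 141 142  95 139 183 181 179 179 181 181 179 180  46  28  30  56]
[185 183 183 185 130 132 130 140 136 136 139 136 139 143 137 146 129  72
  89 150  52  57 142 145 141 136 143 144 145 141 143 150 144 148 148 148
 145 145 144 152 143 140 184 181 184]
```

View pics/c1.png

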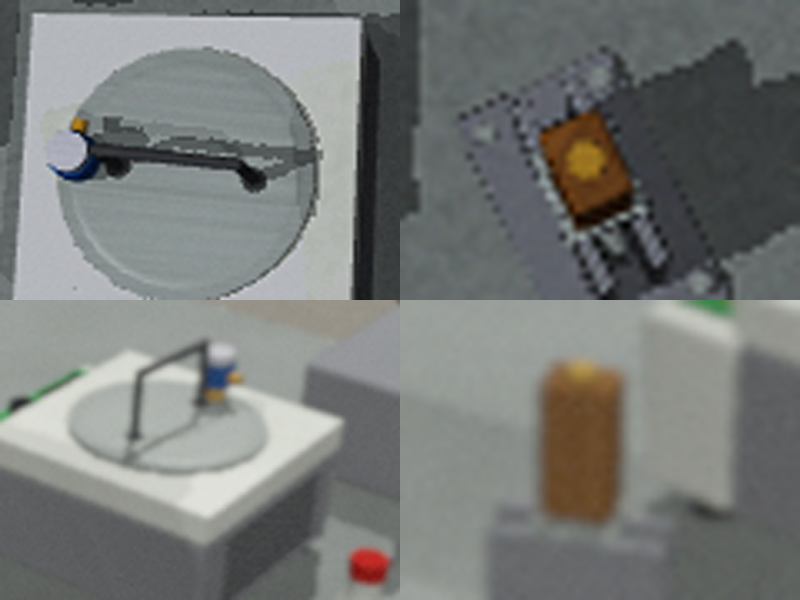

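The enlarged crops show three things:
- **Loop bar:** it runs from about top px (160,233) to (205,237).
- **Sensor head:** it sits on the left (+y) end of the bar.
- **Lifter grip:** the top dot is at (303,274) and the long axis is turned about 24°.

Next I'll measure these properly.

```bash
cat > meas.py <<'E'
from h import *
from scipy.optimize import least_squares
def circ(P,r=None):
    P=P[:,:2]; c0=np.r_[P.mean(0),r or .08]
    if r is None: s=least_squares(lambda p:np.hypot(*(P-p[:2]).T)-p[2],c0,loss='soft_l1',f_scale=.001).x
    else: s=least_squares(lambda p:np.hypot(*(P-p[:2]).T)-r,c0[:2],loss='soft_l1',f_scale=.001).x
    d=np.hypot(*(P-s[:2]).T)-(r or s[2]); return s.round(4),'med|res|',np.median(abs(d)).round(4)
E
python3 - <<'E'
from meas import *
T=cv2.imread('pics/top0.png');S=cv2.imread('pics/scene0.png')
def big(m,box):
    z=np.zeros_like(m); u,v,w,h=box; z[v:v+h,u:u+w]=m[v:v+h,u:u+w]
    return max(cv2.findContours(z,0,1)[0],key=cv2.contourArea)[:,0,:]
C=lambda n,ct,z:np.array([cast(n,*p,z) for p in ct])
gT=cv2.cvtColor(T,cv2.COLOR_BGR2GRAY); gS=cv2.cvtColor(S,cv2.COLOR_BGR2GRAY)
ct=big(cv2.inRange(gT,0,165),(142,198,92,84)); 
print('lid top',circ(C('top',ct,.130)),circ(C('top',ct,.130),.085))
vS=S.max(2);vT=T.max(2); print(vS[345:375:2,280],vS[330,200:300:4])
ct=big(((vS<100)*255).astype(np.uint8),(200,305,92,80)); print('ring scene',circ(C('scene',ct,.04)),circ(C('scene',ct,.04),.083))
ct=big(((vT<75)*255).astype(np.uint8),(388,218,92,85)); print('ring top',circ(C('top',ct,.04)),circ(C('top',ct,.04),.083))
for n,I,b in(('top',T,(385,215,95,90)),('scene',S,(200,310,95,75))):
    h=cv2.cvtColor(I,cv2.COLOR_BGR2HSV); m=cv2.inRange(h,(5,70,60),(22,255,255)); ct=big(m,b); print('cork',n,circ(C(n,ct,0.04)),circ(C(n,ct,0)))
# grip
h=cv2.cvtColor(T,cv2.COLOR_BGR2HSV); m=cv2.inRange(h,(3,120,40),(30,255,255)); ct=big(m,(285,255,40,40)); P=C('top',ct,.154)
r=cv2.minAreaRect((P[:,:2]*1000).astype(np.float32)); print('grip top',r, len(ct)); 
my=cv2.inRange(h,(16,150,120),(32,255,255)); ct=big(my,(290,260,30,30)); print('dot',cast('top',*ct.mean(0),.154),len(ct))
hS=cv2.cvtColor(S,cv2.COLOR_BGR2HSV); m=cv2.inRange(hS,(3,90,40),(30,255,255)); ct=big(m,(300,225,30,40));print('scene grip',cv2.boundingRect(ct)); 
for z in(.094,.154):print(cast('scene',317,234,z))
# bar
f=lambda a,z:cast('top',*a,z)
a,b=f((162,233.3),.189),f((203.5,236.6),.189); print('bar',a,b,np.degrees(np.arctan2(*(a-b)[[0,1]])))
c,d=f((132+118/3.333,188+168/3.333),.13),f((132+255/3.333,188+181/3.333),.13); print('feet',c,d,np.degrees(np.arctan2(*(c-d)[[0,1]])),(c+d)/2)
mb=cv2.inRange(hS,(100,100,40),(130,255,255)); ct=big(mb,(395,185,30,30)); print('blue scene',cv2.boundingRect(ct))
print('head top',f((132+70/3.333,188+152/3.333),.175))
# holder base
H=[f((275+(u-400)/6.667,250+v/6.667),.005) for u,v in((460,116),(605,47),(735,280))]; print('holder base corners',H)
E
```

```text
lid top (array([0.5229, 0.2712, 0.0849]), 'med|res|', np.float64(0.0007)) (array([0.5229, 0.2712]), 'med|res|', np.float64(0.0007))
[ 77 102 109 124 134 123 124 143 150 144 145 147 156 157 156] [103 107 114  86  56  64 148 157 127 119 119 116 120 121 138 140 128 166
 172 119  93 142 144 141 144]
ring scene (array([ 0.5068, -0.2921,  0.0837]), 'med|res|', np.float64(0.0016)) (array([ 0.5068, -0.292 ]), 'med|res|', np.float64(0.0016))
ring top (array([ 0.5014, -0.2826,  0.0835]), 'med|res|', np.float64(0.0016)) (array([ 0.5014, -0.2825]), 'med|res|', np.float64(0.0014))
cork top (array([ 0.5006, -0.2802,  0.0704]), 'med|res|', np.float64(0.0006)) (array([ 0.5064, -0.2891,  0.0727]), 'med|res|', np.float64(0.0006))
cork scene (array([ 0.5154, -0.2967,  0.0587]), 'med|res|', np.float64(0.0033)) (array([ 0.479 , -0.2666,  0.0619]), 'med|res|', np.float64(0.0035))
grip top ((449.8215637207031, 19.94650650024414), (28.706127166748047, 21.86689567565918), 27.679841995239258) 39
dot [0.45043643 0.01967428 0.154     ] 15
scene grip (312, 232, 11, 23)
[0.38505242 0.09354613 0.094     ]
[0.45553589 0.01030045 0.154     ]
bar [0.52480947 0.31355726 0.189     ] [0.51965696 0.22685462 0.189     ] 3.400942681964288
feet [0.52452684 0.31727911 0.13      ] [0.51776465 0.22696939 0.13      ] 4.282187702089468 [0.52114575 0.27212425 0.13      ]
blue scene (407, 200, 7, 6)
head top [0.5263233  0.33630862 0.175     ]
holder base corners [array([0.48148635, 0.06625273, 0.005     ]), array([0.50770478, 0.01453297, 0.005     ]), array([ 0.42442403, -0.03387602,  0.005     ])]
```

Run:
```python
from meas import *
T=cv2.imread('pics/top0.png');S=cv2.imread('pics/scene0.png')
def c(I,n,u,v,w,h,cen):
    k=400/w; J=cv2.resize(I[v:v+h,u:u+w],(400,int(h*k)),interpolation=cv2.INTER_CUBIC); J0=J.copy()
    for r,col in((.073,(0,255,0)),(.083,(0,0,255))):
        P=np.array([(proj(n,[cen[0]+r*np.cos(a),cen[1]+r*np.sin(a),.04])-[u,v]+.5)*k for a in np.linspace(0,6.28,90)])
        cv2.polylines(J,[P.astype(np.int32)],True,col,1)
    return np.hstack([J0,J])
cen=(.5045,-.2885)
cv2.imwrite('pics/c2.png',np.vstack([c(T,'top',386,218,100,75,cen),c(S,'scene',196,305,100,75,cen)]))
```

```text
(no output)
```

View pics/c2.png

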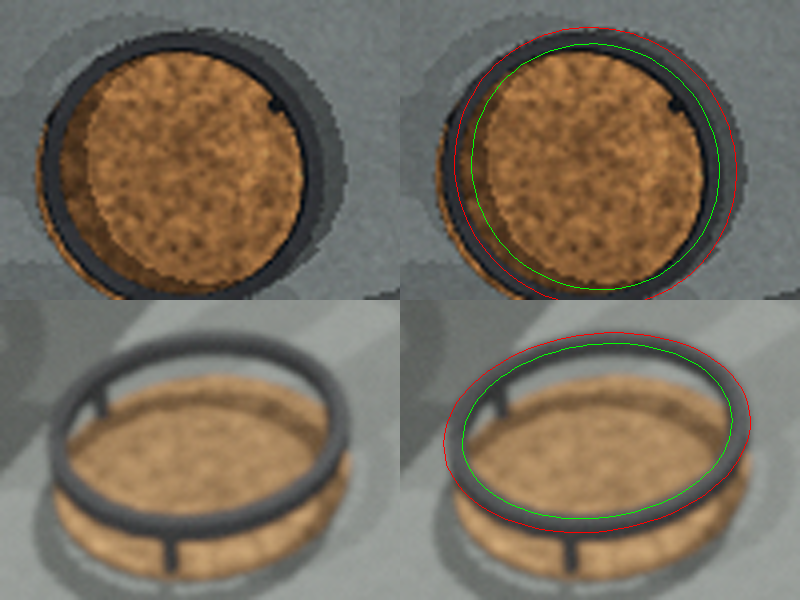

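The ring is a round tube, so its outline lies at tube-centre height, z = 0.035. There the two views agree on a centre near (0.5015,-0.2845). I'll refine that and move toward the lifter.

Run:
```python
from meas import *
T=cv2.imread('pics/top0.png');S=cv2.imread('pics/scene0.png')
for n,I,b,th in(('top',T,(388,218,80,82),(55,65,72)),('scene',S,(200,305,92,75),(85,95))):
  for t in th:
    m=((I.max(2)<t)*255).astype(np.uint8); z=np.zeros_like(m);u,v,w,h=b; z[v:v+h,u:u+w]=m[v:v+h,u:u+w]
    ct=max(cv2.findContours(z,0,1)[0],key=cv2.contourArea)[:,0,:]
    ct=cv2.convexHull(ct)[:,0,:]
    P=np.array([cast(n,*p,.035) for p in ct]); print(n,t,circ(P),circ(P,.083))
```

```text
top 55 (array([ 0.5018, -0.2817,  0.0831]), 'med|res|', np.float64(0.0003)) (array([ 0.5018, -0.2817]), 'med|res|', np.float64(0.0003))
top 65 (array([ 0.5021, -0.2824,  0.0839]), 'med|res|', np.float64(0.0004)) (array([ 0.5018, -0.2823]), 'med|res|', np.float64(0.0008))
top 72 (array([ 0.5022, -0.2823,  0.0842]), 'med|res|', np.float64(0.0006)) (array([ 0.5018, -0.2823]), 'med|res|', np.float64(0.001))
scene 85 (array([ 0.4965, -0.2816,  0.076 ]), 'med|res|', np.float64(0.0008)) (array([ 0.5028, -0.2874]), 'med|res|', np.float64(0.0009))
scene 95 (array([ 0.5026, -0.2879,  0.0845]), 'med|res|', np.float64(0.0009)) (array([ 0.5014, -0.2869]), 'med|res|', np.float64(0.0006))
```

>>> {"name": "apply_moves", "arguments": {
  "targets": "0 0 0 -5 -1;0 0 0 -5 -1;3.2 -2.2 0 0 -1;3.2 -2.2 0 0 -1;3.2 -2.2 0 0 -1;3.2 -2.2 0 0 -1;3.2 -2.2 0 0 -1;3.2 -2.2 0 0 -1;3.2 -2.2 0 0 -1;3.2 -2.2 0 0 -1;3.2 -2.2 0 0 -1;3.2 -2.2 0 0 -1;3.2 -2.2 0 0 -1;3.2 -2.2 0 0 -1",
  "grip_force": 40
}}

```text
t: 1.27
tcp_pos: [0.3847, -0.0933, 0.2135]
tcp_rot: [-0.005, 0.971, 0.24, -0.001]
contact_force: [0.6, -0.2, -0.1]
gripper_width: 0.0933
```

>>> {"name": "apply_moves", "arguments": {
  "targets": "3 -1.9 0 0 -1;3 -1.9 0 0 -1;3 -1.9 0 0 -1;2 -1.3 0 0 -1;0 0 0 0 -1;0 0 0 0 -1"
}}

```text
t: 1.77
tcp_pos: [0.4515, 0.0343, 0.2132]
tcp_rot: [-0.006, 0.97, 0.245, -0.001]
contact_force: [0.6, -1.3, -0.8]
gripper_width: 0.0931
```

```bash
cat >> h.py <<'E'
def st(tx=None,ty=None):
    s=robot.sense(); w,x,y,z=s['tcp_rot']; from scipy.spatial.transform import Rotation as R
    M=R.from_quat([x,y,z,w]).as_matrix(); th=np.degrees(np.arctan2(M[1,0],M[0,0]))
    print('t',s['t'],'tcp',s['tcp_pos'].round(4),'yaw',th.round(2),'tilt',M[:2,2].round(4),'F',s['contact_force'].round(2),'M',s['moment'].round(3),'w',s['gripper_width'].round(4))
    if tx is not None: print('tool shift cm',(M.T@np.array([tx-s['tcp_pos'][0],ty-s['tcp_pos'][1],0])*100).round(2))
E
python3 -c "
from h import *
st(.450,.020)"
```

```text
Traceback (most recent call last):
  File "h.py", line 17, in st
    print('t',s['t'],'tcp',s['tcp_pos'].round(4),'yaw',th.round(2),'tilt',M[:2,2].round(4),'F',s['contact_force'].round(2),'M',s['moment'].round(3),'w',s['gripper_width'].round(4))
                                                                                                                                                        ^^^^^^^^^^^^^^^^^^^^^^^^
AttributeError: 'float' object has no attribute 'round'
```

```bash
sed -i "s/s\['gripper_width'\].round(4)/round(float(s['gripper_width']),4)/" h.py
python3 -c "
from h import *
st(.450,.020)"
```

```text
t 1.7667 tcp [0.4515 0.0343 0.2132] yaw 28.36 tilt [-0.0042  0.0109] F [ 0.55 -1.25 -0.77] M [-0.011  0.036  0.023] w 0.0931
tool shift cm [-0.82  1.19 -0.01]
```

>>> {"name": "apply_moves", "arguments": {
  "targets": "-0.4 0.6 0 0 -1;-0.4 0.6 0 0 -1;0 0 0 0 -1;0 0 1 0 -1;0 0 1 0 -1;0 0 0 0 -1"
}}

```text
t: 2.27
tcp_pos: [0.4477, 0.0133, 0.1911]
tcp_rot: [-0.005, 0.97, 0.242, -0.001]
contact_force: [-0.4, 0.4, -0.1]
gripper_width: 0.093
```

```bash
python3 -c "
from h import *
st(.450,.020)
S=grab_frame('scene');T=grab_frame('top')
a=cv2.resize(S[180:300,270:370],(400,480))[:,:,::-1];b=cv2.resize(T[230:320,260:350],(400,400))[:,:,::-1]
cv2.imwrite('pics/c3.png',np.hstack([a[:400],b]))"
```

```text
t 2.2667 tcp [0.4477 0.0133 0.1911] yaw 27.96 tilt [-0.0054  0.0093] F [-0.43  0.39 -0.09] M [ 0.013 -0.018 -0.019] w 0.093
tool shift cm [ 0.52 -0.48  0.  ]
```

View pics/c3.png

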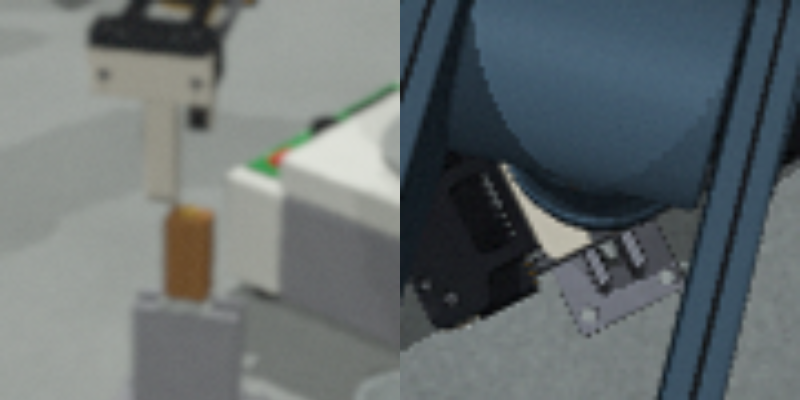

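The picture shows the fingers above the grip, which sits undisturbed in the holder. The gripper is about 7 mm off, so I'll correct that and then descend.

>>> {"name": "apply_moves", "arguments": {
  "targets": "0.2 -0.2 0 0 -1;0.2 -0.2 0 0 -1;0.1 -0.1 0 0 -1;0 0 0 0 -1;0 0 0 0 -1"
}}

```text
t: 2.78
tcp_pos: [0.4515, 0.0203, 0.1939]
tcp_rot: [-0.004, 0.97, 0.241, 0.0]
contact_force: [-0.2, 0.1, 0.6]
gripper_width: 0.0927
```

```bash
python3 -c "
from h import *
st(.450,.020); print(robot.sense()['qvel'].round(3))"
```

```text
t 2.7833 tcp [0.4515 0.0203 0.1939] yaw 27.91 tilt [-0.0013  0.0087] F [-0.17  0.11  0.57] M [-0.009 -0.043  0.029] w 0.0927
tool shift cm [-0.15 -0.05 -0.  ]
[ 0.009 -0.002 -0.006 -0.     0.     0.002]
```

>>> {"name": "apply_moves", "arguments": {
  "targets": "-0.1 0 1 0 -1;0 0 1.5 0 -1;0 0 1.5 0 -1;0 0 1.5 0 -1;0 0 1 0 -1;0 0 0.6 0 -1;0 0 0.3 0 -1;0 0 0 0 -1;0 0 0 0 -1"
}}

```text
t: 3.53
tcp_pos: [0.4503, 0.0211, 0.1143]
tcp_rot: [-0.004, 0.97, 0.242, 0.001]
contact_force: [-0.2, 0.2, 0.2]
gripper_width: 0.0929
```

```bash
python3 -c "
from h import *
st(.450,.020)"
```

```text
t 3.5333 tcp [0.4503 0.0211 0.1143] yaw 28.05 tilt [0.0002 0.008 ] F [-0.2   0.17  0.24] M [-0.008 -0.005  0.018] w 0.0929
tool shift cm [-0.08  0.09 -0.  ]
```

>>> {"name": "apply_moves", "arguments": {
  "targets": "0 0.1 0.5 0 -1;0 0 0.4 0 -1;0 0 0 0 0;0 0 0 0 1;0 0 0 0 1;0 0 0 0 1;0 0 0 0 1;0 0 0 0 1;0 0 0 0 1;0 0 0 0 1;0 0 0 0 1;0 0 0 0 1"
}}

```text
t: 4.53
tcp_pos: [0.453, 0.0198, 0.107]
tcp_rot: [-0.003, 0.97, 0.242, 0.004]
contact_force: [0.2, -0.2, 1.4]
gripper_width: 0.0312
```

```bash
python3 -c "
from h import *
st(.450,.020)"
```

```text
t 4.5333 tcp [0.453  0.0198 0.107 ] yaw 28.06 tilt [0.0059 0.0068] F [ 0.22 -0.24  1.39] M [-0.027  0.06   0.007] w 0.0312
tool shift cm [-0.25 -0.16 -0.  ]
```

>>> {"name": "apply_moves", "arguments": {
  "targets": "0 0 0 0 1;0 0 0 0 1;0 0 0 0 1;0 0 0 0 1;0 0 0 0 1"
}}

```text
t: 4.95
tcp_pos: [0.4529, 0.0199, 0.1069]
tcp_rot: [-0.003, 0.97, 0.242, 0.004]
contact_force: [-0.8, 0.3, 0.4]
gripper_width: 0.0217
```

```bash
python3 -c "
from h import *
st(.450,.020)"
```

```text
t 4.95 tcp [0.4529 0.0199 0.1069] yaw 28.07 tilt [0.0057 0.007 ] F [-0.84  0.28  0.43] M [-0.004  0.012 -0.009] w 0.0217
tool shift cm [-0.25 -0.14 -0.  ]
```

>>> {"name": "apply_moves", "arguments": {
  "targets": "0 0 -0.4 0 1;0 0 -0.8 0 1;0 0 -1.2 0 1;0 0 -1.6 0 1;0 0 -1.6 0 1;0 0 -1.6 0 1;0 0 -1.6 0 1;0 0 -1.6 0 1;0 0 -1.6 0 1;0 0 -1.2 0 1;0 0 -0.7 0 1;0 0 -0.3 0 1;0 0 0 0 1;0 0 0 0 1"
}}

```text
t: 6.12
tcp_pos: [0.449, 0.0192, 0.2597]
tcp_rot: [-0.003, 0.97, 0.242, 0.002]
contact_force: [0.8, -0.8, -1.9]
gripper_width: 0.0221
```

```bash
python3 -c "
from h import *
st(.46,.27)
T=grab_frame('scene');cv2.imwrite('pics/c4.png',cv2.resize(T[150:330,270:510],(800,600))[:,:,::-1])"
```

```text
t 6.1167 tcp [0.449  0.0192 0.2597] yaw 28.06 tilt [0.0017 0.0074] F [ 0.75 -0.79 -1.88] M [ 0.031 -0.024 -0.018] w 0.0221
tool shift cm [ 12.76 -21.61   0.19]
```

View pics/c4.png

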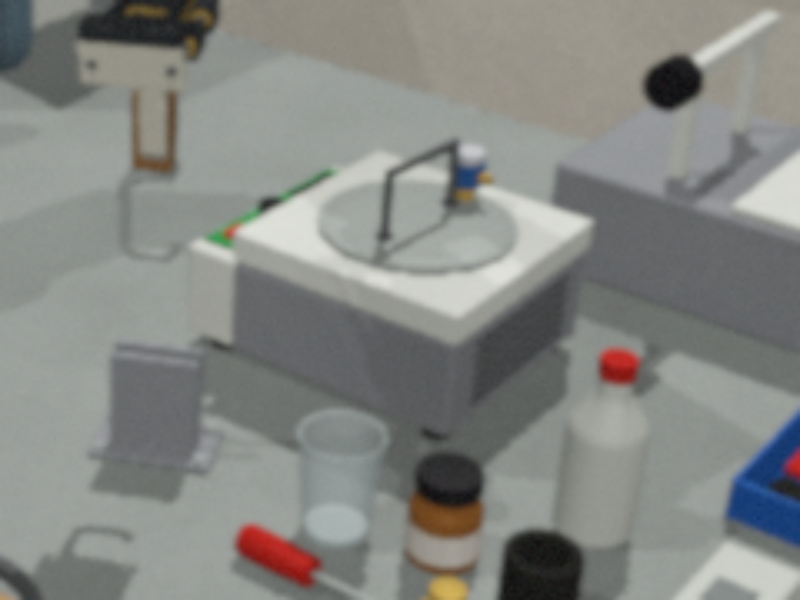

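The lifter hangs straight in the gripper with the hook pointing at the bath, and the holder is empty and unmoved. Next I'll turn and move to the pre-hook pose.

>>> {"name": "apply_moves", "arguments": {
  "targets": "0 0 0 6.3 1;0 0 0 6.3 1;0 0 0 6.3 1;0 0 0 6.3 1;0 0 0 6.3 1;0 -0.8 0 0 1;0 -1.6 0 0 1;0 -2.4 0 0 1;0 -2.4 0 0 1;0 -2.4 0 0 1;0 -2.4 0 0 1;0 -2.4 0 0 1;0 -2.4 0 0 1;0 -2.4 0 0 1;0 -2.4 0 0 1;0 -1.6 0 0 1;0 -0.8 0 0 1;0 -0.4 0 0 1;0 0 0 0 1;0 0 0 0 1"
}}

```text
t: 7.83
tcp_pos: [0.4568, 0.2798, 0.2446]
tcp_rot: [-0.004, 1.0, -0.021, -0.015]
contact_force: [-0.5, 0.1, -1.2]
gripper_width: 0.022
```

```bash
python3 -c "
from h import *
st(.4625,.2795)
print(tri((204.6,236.6),(387,202.5)),tri((160,233),(406.5,193)))"
```

```text
t 7.8333 tcp [0.4568 0.2798 0.2446] yaw -2.4 tilt [-0.0306  0.0082] F [-0.51  0.06 -1.19] M [-0.063  0.015 -0.016] w 0.022
tool shift cm [ 0.57  0.01 -0.02]
(array([0.52056295, 0.2254204 , 0.18599495]), [np.float64(0.0003988144750675937), np.float64(0.0003988144750674939)]) (array([0.52573147, 0.31864288, 0.18452922]), [np.float64(0.0005512709815683962), np.float64(0.0005512709815693622)])
```

>>> {"name": "apply_moves", "arguments": {
  "targets": "0 0 0 0.8 1;0.5 0 0 0 1;1 0.05 0 0 1;1 0.05 0 0 1;1 0.05 0 0 1;1 0.05 0 0 1;1 0.05 0 0 1;0.8 0 0 0 1;0.5 0 0 0 1;0.3 0 0 0 1;0 0 0 0 1;0 0 0 0 1;0 0 0 0 1"
}}

```text
t: 8.92
tcp_pos: [0.5377, 0.267, 0.2412]
tcp_rot: [-0.003, 0.999, -0.032, -0.016]
contact_force: [-1.2, 1.1, -1.7]
gripper_width: 0.022
```

```bash
python3 -c "
from h import *
st(.53,.2765)
T=grab_frame('scene');a=cv2.resize(T[150:240,340:440],(400,360))[:,:,::-1]
T=grab_frame('top');b=cv2.resize(T[190:280,140:240],(400,360))[:,:,::-1];cv2.imwrite('pics/c5.png',np.hstack([a,b]))"
```

```text
t 8.9167 tcp [0.5377 0.267  0.2412] yaw -3.62 tilt [-0.0309  0.0067] F [-1.17  1.07 -1.74] M [ 0.017 -0.051  0.03 ] w 0.022
tool shift cm [-0.83 -0.9   0.03]
```

View pics/c5.png

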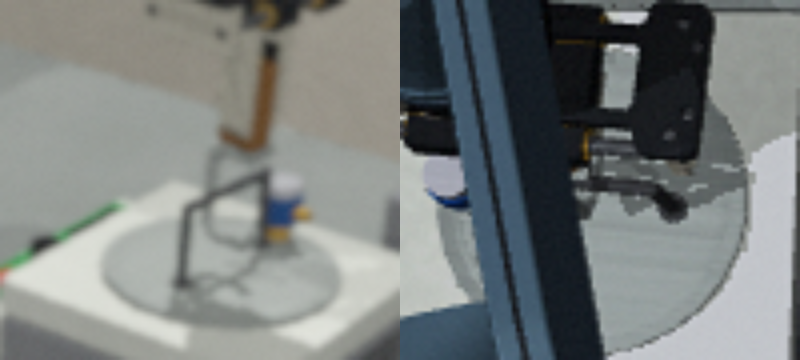

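The hook is through the loop below the bar. I'll back it off slightly to centre it and shift to the first test point at +5 mm.

>>> {"name": "apply_moves", "arguments": {
  "targets": "-0.3 -0.3 0 0 1;-0.3 -0.3 0 0 1;-0.2 -0.3 0 0 1;0 0 0 0 1;0 0 0 0 1;0 0 0 0 1"
}}

```text
t: 9.52
tcp_pos: [0.5276, 0.2787, 0.2427]
tcp_rot: [-0.003, 0.999, -0.03, -0.015]
contact_force: [-0.3, 1.1, -1.0]
gripper_width: 0.0219
```

```bash
cat >> h.py <<'E'
def avg(n=12):
    L=[];Mm=[];p=[]
    for i in range(n):
        grab_frame('top'); s=robot.sense(); L.append(s['contact_force']);Mm.append(s['moment']);p.append(s['tcp_pos'])
    L=np.array(L);Mm=np.array(Mm);print('avgF',L.mean(0).round(3),'sem',(L.std(0)/n**.5).round(3),'avgM',Mm.mean(0).round(4),'sem',(Mm.std(0)/n**.5).round(4),'pos',np.mean(p,0).round(5),'zdrift',np.ptp(np.array(p)[:,2]).round(5))
E
python3 -c "
from h import *
st(.53,.2765);avg(12)"
```

```text
t 9.5167 tcp [0.5276 0.2787 0.2427] yaw -3.49 tilt [-0.03    0.0074] F [-0.34  1.08 -0.97] M [ 0.055 -0.032  0.   ] w 0.0219
tool shift cm [ 0.25  0.21 -0.01]
avgF [-0.094 -0.144 -1.796] sem [0.136 0.127 0.114] avgM [ 0.015  -0.033  -0.0089] sem [0.008  0.0057 0.0075] pos [0.52791 0.27838 0.24256] zdrift 0.00023
```

>>> {"name": "apply_moves", "arguments": {
  "targets": "0 0.15 -0.4 0 1;0 0.15 -0.6 0 1;0 0 -0.6 0 1;0 0 -0.4 0 1;0 0 -0.2 0 1;0 0 0 0 1;0 0 0 0 1"
}}

```text
t: 10.7
tcp_pos: [0.5289, 0.2748, 0.268]
tcp_rot: [-0.003, 0.999, -0.031, -0.014]
contact_force: [-0.7, -0.1, -3.7]
gripper_width: 0.022
```

```bash
python3 -c "
from h import *
st(.5285,.276);avg(3)"
```

```text
t 10.7 tcp [0.5289 0.2748 0.268 ] yaw -3.54 tilt [-0.0285  0.0077] F [-0.67 -0.1  -3.71] M [-0.002  0.077  0.086] w 0.022
tool shift cm [-0.05 -0.12  0.  ]
avgF [ 0.148  0.023 -2.033] sem [0.093 0.126 0.145] avgM [ 0.0186 -0.0385  0.017 ] sem [0.0044 0.0269 0.0131] pos [0.52879 0.27477 0.26766] zdrift 0.00039
```

>>> {"name": "apply_moves", "arguments": {
  "targets": "0 0 -0.1 0 1;0 0 -0.1 0 1;0 0 -0.05 0 1;0 0 0 0 1;0 0 0 0 1"
}}

```text
t: 11.27
tcp_pos: [0.5278, 0.2746, 0.2678]
tcp_rot: [-0.003, 0.999, -0.031, -0.017]
contact_force: [-0.9, -0.0, -1.5]
gripper_width: 0.0221
```

```bash
python3 -c "
from h import *
st(.5285,.276);avg(6)"
```

```text
t 11.2667 tcp [0.5278 0.2746 0.2678] yaw -3.53 tilt [-0.0334  0.0064] F [-0.9  -0.03 -1.46] M [ 0.031  0.017 -0.031] w 0.0221
tool shift cm [ 0.06 -0.14 -0.  ]
avgF [-0.055  0.09  -2.565] sem [0.172 0.092 0.261] avgM [ 0.0104 -0.0127 -0.0307] sem [0.0147 0.0118 0.0153] pos [0.52786 0.27458 0.26795] zdrift 0.0001
```

>>> {"name": "apply_moves", "arguments": {
  "targets": "0 0 -0.2 0 1;0 0 -0.2 0 1;0 0 -0.2 0 1"
}}

```text
t: 11.82
tcp_pos: [0.5272, 0.2744, 0.2727]
tcp_rot: [-0.002, 0.999, -0.031, -0.018]
contact_force: [0.1, 0.3, -6.6]
gripper_width: 0.0218
```

```bash
python3 -c "
from h import *
st(.5285,.276);avg(4);avg(5);st()"
```

```text
t 11.8167 tcp [0.5272 0.2744 0.2727] yaw -3.53 tilt [-0.0363  0.0056] F [ 0.1   0.27 -6.61] M [ 0.028 -0.137  0.003] w 0.0218
tool shift cm [ 0.12 -0.17 -0.  ]
avgF [ 0.157 -0.324 -5.658] sem [0.046 0.257 0.113] avgM [-0.012  -0.0843  0.0128] sem [0.0189 0.0059 0.0094] pos [0.52747 0.27438 0.27307] zdrift 0.00025
avgF [ 9.400e-02  2.000e-03 -5.105e+00] sem [0.204 0.078 0.163] avgM [-0.0656 -0.0448  0.036 ] sem [0.0089 0.0198 0.009 ] pos [0.52744 0.27433 0.27291] zdrift 4e-05
t 12.2667 tcp [0.5274 0.2744 0.2729] yaw -3.53 tilt [-0.0355  0.0058] F [ 0.39  0.14 -5.07] M [-0.054 -0.075  0.028] w 0.0217
```

```bash
python3 -c "
from h import *
avg(16)"
```

```text
avgF [-0.187 -0.278 -5.448] sem [0.105 0.137 0.135] avgM [-0.0716 -0.0752  0.0143] sem [0.0061 0.0082 0.0081] pos [0.52747 0.27443 0.273  ] zdrift 9e-05
```

>>> {"name": "apply_moves", "arguments": {
  "targets": "0 0 0.3 0 1;0 0 0.3 0 1;0 0 0.2 0 1;0 0 0.2 0 1;0 -0.4 0 0 1;0 -0.6 0 0 1;0 -0.6 0 0 1;0 -0.4 0 0 1;0 0 0 0 1;0 0 0 0 1"
}}

```text
t: 13.9
tcp_pos: [0.5299, 0.2982, 0.2653]
tcp_rot: [-0.004, 0.999, -0.031, -0.015]
contact_force: [-0.6, 0.3, -1.8]
gripper_width: 0.0217
```

```bash
python3 -c "
from h import *
st(.528,.299)"
```

```text
t 13.9 tcp [0.5299 0.2982 0.2653] yaw -3.49 tilt [-0.029   0.0091] F [-0.6   0.28 -1.8 ] M [ 0.03  -0.034  0.066] w 0.0217
tool shift cm [-0.2  -0.07  0.01]
```

>>> {"name": "apply_moves", "arguments": {
  "targets": "0 0 -0.2 0 1;0 0 -0.2 0 1;0 0 -0.2 0 1;0 0 -0.15 0 1"
}}

```text
t: 14.23
tcp_pos: [0.5292, 0.2977, 0.2715]
tcp_rot: [-0.003, 0.999, -0.03, -0.016]
contact_force: [-0.1, -0.7, -5.8]
gripper_width: 0.0219
```

```bash
python3 -c "
from h import *
avg(4);avg(12);avg(8)"
```

```text
avgF [-0.017 -0.539 -5.502] sem [0.135 0.25  0.2  ] avgM [-0.0533 -0.0482 -0.0144] sem [0.0143 0.0201 0.0174] pos [0.52931 0.29774 0.27162] zdrift 0.0002
avgF [-0.229 -0.201 -5.583] sem [0.114 0.087 0.113] avgM [-0.0468 -0.084  -0.0007] sem [0.0075 0.0073 0.0092] pos [0.52937 0.29794 0.27175] zdrift 0.00032
avgF [-0.127 -0.029 -5.885] sem [0.158 0.172 0.213] avgM [-0.0437 -0.0782 -0.0071] sem [0.0091 0.0124 0.0098] pos [0.5294  0.298   0.27186] zdrift 3e-05
```

>>> {"name": "apply_moves", "arguments": {
  "targets": "0 0 0.3 0 1;0 0 0.3 0 1;0 0 0.2 0 1;0 0.2 0 0 1;0 0.4 0 0 1;0 0.3 0 0 1;0 0.1 0 0 1;0 0 0 0 1;0 0 0 0 1"
}}

```text
t: 16.18
tcp_pos: [0.53, 0.2875, 0.2664]
tcp_rot: [-0.005, 0.999, -0.03, -0.013]
contact_force: [0.1, -0.4, -2.1]
gripper_width: 0.0215
```

```bash
python3 -c "
from h import *
st(.528,.2872)"
```

```text
t 16.1833 tcp [0.53   0.2875 0.2664] yaw -3.46 tilt [-0.0251  0.0103] F [ 0.15 -0.42 -2.09] M [ 0.039 -0.045  0.019] w 0.0215
tool shift cm [-0.2   0.04  0.  ]
```

```bash
python3 -c "
from h import *
cv2.imwrite('pics/s_ref.png',grab_frame('scene')[:,:,::-1]);cv2.imwrite('pics/t_ref.png',grab_frame('top')[:,:,::-1])"
```

>>> {"name": "apply_moves", "arguments": {
  "targets": "0 0 -0.2 0 1;0 0 -0.2 0 1;0 0 -0.2 0 1;0 0 -0.2 0 1;0 0 -0.2 0 1;0 0 -0.2 0 1;0 0 -0.2 0 1"
}}

```text
t: 16.87
tcp_pos: [0.5287, 0.2873, 0.2778]
tcp_rot: [-0.003, 0.999, -0.03, -0.016]
contact_force: [-0.4, -0.2, -5.0]
gripper_width: 0.0218
```

```bash
python3 -c "
from h import *
st(.528,.2872)
cv2.imwrite('pics/s_up.png',grab_frame('scene')[:,:,::-1]);cv2.imwrite('pics/t_up.png',grab_frame('top')[:,:,::-1])
avg(6)
a=cv2.imread('pics/s_ref.png');b=cv2.imread('pics/s_up.png')
c=lambda I:cv2.resize(I[170:255,350:450],(400,340),interpolation=cv2.INTER_CUBIC)
cv2.imwrite('pics/c6.png',np.hstack([c(a),c(b)]))"
```

```text
t 16.8667 tcp [0.5287 0.2873 0.2778] yaw -3.43 tilt [-0.0325  0.008 ] F [-0.38 -0.19 -5.01] M [-0.001 -0.133  0.078] w 0.0218
tool shift cm [-0.07  0.02  0.  ]
avgF [ 0.128  0.15  -6.112] sem [0.218 0.26  0.163] avgM [ 0.0172 -0.0892  0.004 ] sem [0.0049 0.0103 0.0125] pos [0.52875 0.28732 0.27785] zdrift 0.00027
```

View pics/c6.png

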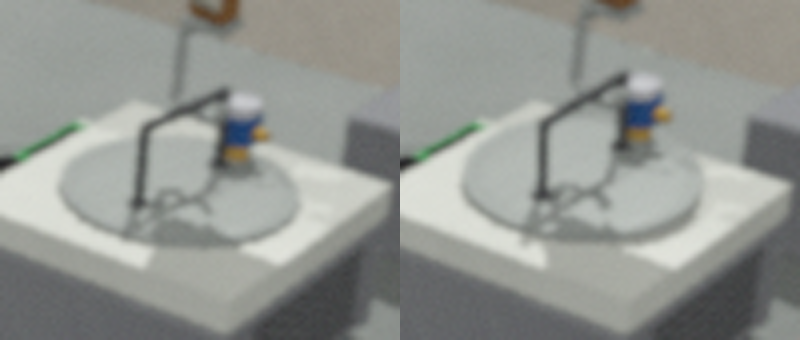

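Run:
```python
from h import *
p=np.array([.5206,.2265,.189]);q=np.array([.5257,.3164,.189])
for P in(p,q):
    print(proj('scene',P),[((proj('scene',P+d)-proj('scene',P))).round(2) for d in np.eye(3)*.01])
a=cv2.imread('pics/s_ref.png');b=cv2.imread('pics/s_up.png')
# disc outline by grey threshold, compare ellipse fits; and head colour centroid
for n,I in(('ref',a),('up',b)):
    h=cv2.cvtColor(I,cv2.COLOR_BGR2HSV); m=cv2.inRange(h,(100,100,40),(130,255,255)); m[:180]=0;m[215:]=0;m[:,:390]=0;m[:,430:]=0
    M=cv2.moments(m,True); print(n,'blue',M['m10']/M['m00'],M['m01']/M['m00'],M['m00'])
# local shift of patches via phase correlation (template)
g=lambda I:cv2.cvtColor(I,cv2.COLOR_BGR2GRAY).astype(np.float32)
A=cv2.resize(g(a),None,fx=8,fy=8,interpolation=cv2.INTER_CUBIC);B=cv2.resize(g(b),None,fx=8,fy=8,interpolation=cv2.INTER_CUBIC)
def sh(u,v,w,h,r=7):
    t=A[v*8:(v+h)*8,u*8:(u+w)*8]; s=B[(v-r)*8:(v+h+r)*8,(u-r)*8:(u+w+r)*8]
    R=cv2.matchTemplate(s,t,cv2.TM_CCOEFF_NORMED); _,mx,_,l=cv2.minMaxLoc(R); return (l[0]/8-r,l[1]/8-r,round(mx,3))
print('left corner',sh(382,198,9,9),'left foot',sh(381,212,8,10),'head',sh(404,192,14,18),'right corner',sh(400,189,8,6),'right foot',sh(402,206,6,7),'left rim',sh(363,208,8,16),'right rim',sh(419,212,8,14),'static',sh(440,215,8,8))
```

```text
[387.17208831 201.40080825] [array([3.1 , 1.05]), array([ 2.04, -1.17]), array([ 0.28, -3.36])]
[406.41123012 191.74188257] [array([3.05, 0.97]), array([ 1.87, -1.08]), array([ 0.34, -3.26])]
ref blue 409.35714285714283 202.78571428571428 28.0
up blue 409.41379310344826 198.0 29.0
left corner (-0.25, -1.5, 0.952) left foot (0.625, -3.0, 0.965) head (0.0, -4.375, 0.967) right corner (-0.375, -3.75, 0.989) right foot (0.5, -4.375, 0.99) left rim (0.25, -1.0, 0.975) right rim (1.5, -2.5, 0.825) static (0.0, 0.0, 0.999)
```

At +16.6 mm the head side comes up first, with a slope of about 0.07, so the balance point lies nearer mid-length. I'll lower the lid, move the hook 4 mm toward the middle and try again.

>>> {"name": "apply_moves", "arguments": {
  "targets": "0 0 0.2 0 1;0 0 0.3 0 1;0 0 0.3 0 1;0 0 0.3 0 1;0 0 0.2 0 1;0 0.1 0.1 0 1;0 0.2 0 0 1;0 0.1 0 0 1;0 0 0 0 1;0 0 0 0 1"
}}

```text
t: 18.1
tcp_pos: [0.5293, 0.2834, 0.2653]
tcp_rot: [-0.005, 0.999, -0.03, -0.013]
contact_force: [-0.6, -0.4, -2.3]
gripper_width: 0.0218
```

```bash
cat > tilt.py <<'E'
from h import *
def G(n): return cv2.resize(cv2.cvtColor(cv2.imread(n),cv2.COLOR_BGR2GRAY).astype(np.float32),None,fx=8,fy=8,interpolation=cv2.INTER_CUBIC)
def tilt(ref,new):
    A,B=G(ref),G(new)
    for nm,(u,v,w,h) in dict(lcorner=(382,198,9,9),lfoot=(381,212,8,10),rcorner=(400,189,8,6),head=(404,192,14,18),lrim=(363,208,8,16)).items():
        r=9; t=A[v*8:(v+h)*8,u*8:(u+w)*8]; s=B[(v-r)*8:(v+h+r)*8,(u-r)*8:(u+w+r)*8]
        _,mx,_,l=cv2.minMaxLoc(cv2.matchTemplate(s,t,cv2.TM_CCOEFF_NORMED)); du,dv=l[0]/8-r,l[1]/8-r
        y,z=np.linalg.solve([[.196,.031],[-.112,-.331]],[du,dv]); print(nm,du,dv,round(mx,3),'dy,dz mm',y.round(1),z.round(1))
E
python3 -c "
from tilt import *
st(.528,.2835)
cv2.imwrite('pics/s_d2.png',grab_frame('scene')[:,:,::-1])
tilt('pics/s_ref.png','pics/s_d2.png');print();tilt('pics/s_ref.png','pics/s_up.png');avg(3)"
```

```text
t 18.1 tcp [0.5293 0.2834 0.2653] yaw -3.43 tilt [-0.0263  0.0099] F [-0.58 -0.38 -2.31] M [ 0.003  0.004 -0.006] w 0.0218
tool shift cm [-0.13 -0.01  0.  ]
lcorner -0.75 -0.125 0.997 dy,dz mm -4.1 1.8
lfoot -0.75 -0.375 0.994 dy,dz mm -4.2 2.6
rcorner -0.25 -0.125 0.994 dy,dz mm -1.4 0.9
head -0.375 0.0 0.995 dy,dz mm -2.0 0.7
lrim -0.375 0.125 0.992 dy,dz mm -2.0 0.3

lcorner -0.25 -1.5 0.952 dy,dz mm -2.1 5.2
lfoot 0.625 -3.0 0.965 dy,dz mm 1.9 8.4
rcorner -0.375 -3.75 0.989 dy,dz mm -3.9 12.7
head 0.0 -4.375 0.967 dy,dz mm -2.2 14.0
lrim 0.25 -1.0 0.975 dy,dz mm 0.8 2.7
avgF [-0.462  0.051 -1.355] sem [0.33  0.037 0.171] avgM [ 0.0199 -0.0147  0.0267] sem [0.0166 0.003  0.0116] pos [0.52921 0.28346 0.26514] zdrift 0.00024
```

```bash
python3 -c "
from tilt import *
tilt('pics/scene0.png','pics/s_d2.png');print();tilt('pics/scene0.png','pics/s_ref.png')"
```

```text
lcorner -1.375 -0.25 0.988 dy,dz mm -7.5 3.3
lfoot -1.375 -0.375 0.983 dy,dz mm -7.6 3.7
rcorner -0.5 -0.25 0.995 dy,dz mm -2.8 1.7
head -0.625 0.125 0.979 dy,dz mm -3.3 0.7
lrim -0.875 -0.25 0.986 dy,dz mm -4.8 2.4

lcorner -0.75 0.0 0.989 dy,dz mm -4.0 1.4
lfoot -0.625 0.0 0.985 dy,dz mm -3.4 1.1
rcorner -0.25 -0.125 0.994 dy,dz mm -1.4 0.9
head -0.25 0.125 0.976 dy,dz mm -1.3 0.1
lrim -0.5 -0.375 0.981 dy,dz mm -2.9 2.1
```

>>> {"name": "apply_moves", "arguments": {
  "targets": "0 0 -0.2 0 1;0 0 -0.2 0 1;0 0 -0.2 0 1;0 0 -0.2 0 1;0 0 -0.2 0 1;0 0 -0.2 0 1"
}}

```text
t: 18.8
tcp_pos: [0.528, 0.283, 0.2748]
tcp_rot: [-0.003, 0.999, -0.03, -0.017]
contact_force: [-0.3, -0.8, -6.3]
gripper_width: 0.0217
```

```bash
python3 -c "
from tilt import *
st()
cv2.imwrite('pics/s_u2.png',grab_frame('scene')[:,:,::-1])
tilt('pics/s_d2.png','pics/s_u2.png');avg(5)"
```

```text
t 18.8 tcp [0.528  0.283  0.2748] yaw -3.41 tilt [-0.0331  0.0077] F [-0.25 -0.79 -6.31] M [ 0.015 -0.051  0.031] w 0.0217
lcorner -0.375 -2.25 0.975 dy,dz mm -3.2 7.9
lfoot -0.375 -2.0 0.995 dy,dz mm -3.0 7.1
rcorner -0.25 -2.375 0.995 dy,dz mm -2.5 8.0
head -0.375 -2.125 0.983 dy,dz mm -3.1 7.5
lrim -0.875 -1.0 0.956 dy,dz mm -5.2 4.8
avgF [ 0.145 -0.048 -6.175] sem [0.271 0.193 0.242] avgM [-0.0074 -0.0797  0.003 ] sem [0.008  0.0131 0.0179] pos [0.52819 0.28308 0.27501] zdrift 0.00021
```

At about +14 mm all points rise together by 7.5–8 mm, so the lid is level, and the lifter carries the full weight at about 4.4 N. I'll raise it clear of the well.

>>> {"name": "apply_moves", "arguments": {
  "targets": "0 0 -0.2 0 1;0 0 -0.3 0 1;0 0 -0.3 0 1;0 0 -0.4 0 1;0 0 -0.4 0 1;0 0 -0.4 0 1;0 0 -0.4 0 1;0 0 -0.4 0 1;0 0 -0.4 0 1;0 0 -0.4 0 1;0 0 -0.3 0 1;0 0 -0.2 0 1;0 0 -0.1 0 1"
}}

```text
t: 20.18
tcp_pos: [0.5298, 0.2827, 0.3222]
tcp_rot: [-0.004, 0.999, -0.03, -0.016]
contact_force: [-0.5, 0.6, -5.7]
gripper_width: 0.022
```

```bash
python3 -c "
from tilt import *
st(.5,-.28)
S=grab_frame('scene')[:,:,::-1];cv2.imwrite('pics/s_u3.png',S)
tilt('pics/s_d2.png','pics/s_u3.png');avg(4)
cv2.imwrite('pics/c7.png',cv2.resize(S[150:255,330:470],(800,600)))"
```

```text
t 20.1833 tcp [0.5298 0.2827 0.3222] yaw -3.41 tilt [-0.0312  0.0084] F [-0.49  0.61 -5.68] M [ 0.024 -0.176  0.031] w 0.022
tool shift cm [ 0.37 56.35 -0.38]
lcorner -0.25 -4.75 0.531 dy,dz mm -3.7 15.6
lfoot 6.625 -8.0 0.59 dy,dz mm 31.7 13.5
rcorner -5.5 8.75 0.895 dy,dz mm -25.2 -17.9
head 5.5 9.0 0.512 dy,dz mm 34.2 -38.8
lrim -2.25 5.5 0.798 dy,dz mm -9.4 -13.5
avgF [ 0.272 -0.11  -6.027] sem [0.238 0.092 0.197] avgM [ 0.0039 -0.1024  0.0204] sem [0.0077 0.0152 0.0039] pos [0.52964 0.28267 0.32162] zdrift 0.00061
```

View pics/c7.png

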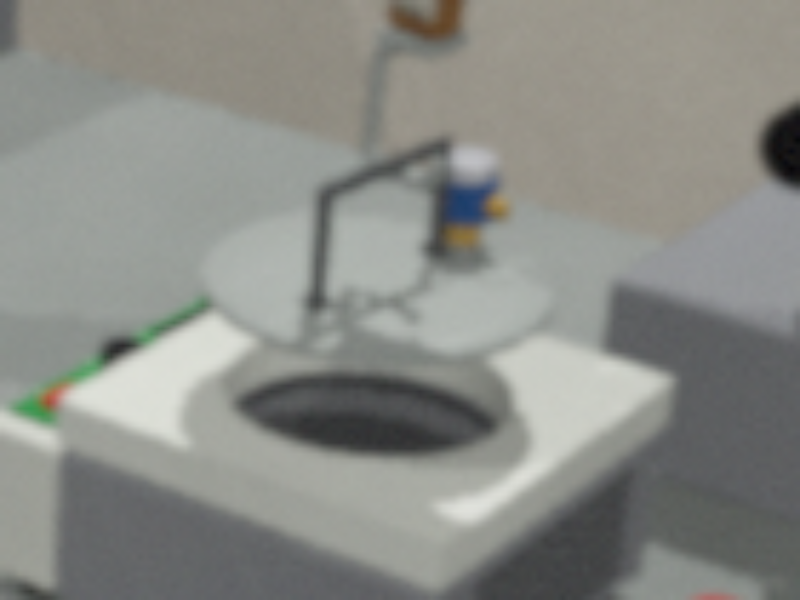

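The lid hangs level, fully clear of the open well, and nothing else was disturbed. I'll carry it smoothly toward the rest.

>>> {"name": "apply_moves", "arguments": {
  "targets": "0 0.1 0 0 1;0 0.2 0 0 1;0 0.3 0 0 1;0 0.4 0 0 1;0 0.5 0 0 1;0 0.6 0 0 1;0 0.7 0 0 1;0 0.8 0 0 1;0 0.9 0 0 1;0 1 0 0 1;0 1.1 0 0 1;0.05 1.2 0 0 1;0.05 1.2 0 0 1;0.05 1.2 0 0 1;0.05 1.2 0 0 1;0.05 1.2 0 0 1;0.05 1.2 0 0 1;0.05 1.2 0 0 1;0.05 1.2 0 0 1;0.05 1.2 0 0 1"
}}

```text
t: 22.1
tcp_pos: [0.5219, 0.0898, 0.3198]
tcp_rot: [-0.003, 0.999, -0.03, -0.016]
contact_force: [0.5, 0.9, -6.4]
gripper_width: 0.022
```

>>> {"name": "apply_moves", "arguments": {
  "targets": "0.05 1.2 0 0 1;0.05 1.2 0 0 1;0.05 1.2 0 0 1;0.05 1.2 0 0 1;0.05 1.2 0 0 1;0.05 1.2 0 0 1;0.05 1.2 0 0 1;0.05 1.2 0 0 1;0.05 1.2 0 0 1;0.05 1.2 0 0 1;0.05 1.2 0 0 1;0.05 1.2 0 0 1"
}}

```text
t: 23.1
tcp_pos: [0.5166, -0.0709, 0.3194]
tcp_rot: [-0.003, 0.999, -0.031, -0.016]
contact_force: [0.4, -0.7, -6.0]
gripper_width: 0.0218
```

>>> {"name": "apply_moves", "arguments": {
  "targets": "0.05 1.2 0 0 1;0.05 1.2 0 0 1;0.05 1.2 0 0 1;0.05 1.2 0 0 1;0.05 1.2 0 0 1;0.05 1.2 0 0 1;0.05 1.2 0 0 1;0.05 1.2 0 0 1;0.05 1.1 0 0 1;0 1 0 0 1;0 0.9 0 0 1;0 0.8 0 0 1;0 0.7 0 0 1;0 0.6 0 0 1;0 0.5 0 0 1;0 0.4 0 0 1;0 0.3 0 0 1;0 0.2 0 0 1;0 0.1 0 0 1;0 0 0 0 1"
}}

```text
t: 24.77
tcp_pos: [0.5097, -0.2528, 0.3175]
tcp_rot: [-0.004, 0.999, -0.032, -0.016]
contact_force: [0.2, 1.1, -6.5]
gripper_width: 0.0219
```

```bash
python3 -c "
from h import *
st(.510,-.2696)
S=grab_frame('scene')[:,:,::-1];cv2.imwrite('pics/s_r.png',S)
T=grab_frame('top')[:,:,::-1];cv2.imwrite('pics/t_r.png',T);avg(5)
cv2.imwrite('pics/c8.png',np.hstack([cv2.resize(S[200:380,160:340],(400,400)),cv2.resize(T[180:320,350:490],(400,400))]))"
```

```text
t 24.7667 tcp [ 0.5097 -0.2528  0.3175] yaw -3.67 tilt [-0.0317  0.0082] F [ 0.18  1.09 -6.53] M [ 0.007 -0.126  0.041] w 0.0219
tool shift cm [ 0.14  1.67 -0.01]
avgF [ 0.031 -0.341 -6.158] sem [0.174 0.128 0.17 ] avgM [ 0.0192 -0.0829  0.0026] sem [0.0083 0.0142 0.0104] pos [ 0.5097 -0.2525  0.3176] zdrift 1e-05
```

View pics/c8.png

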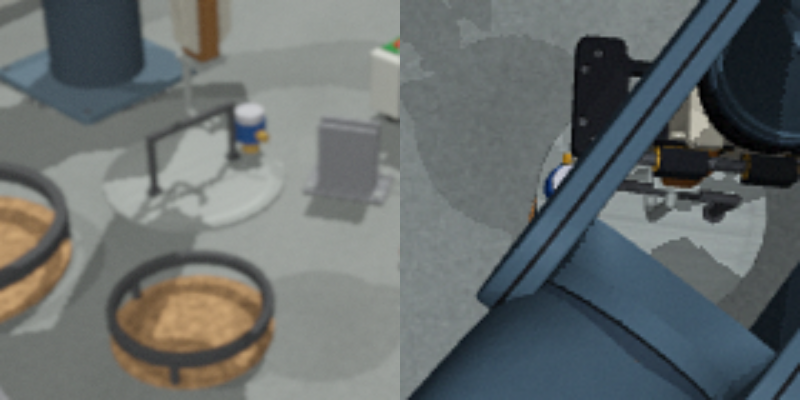

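Run:
```python
from meas import *
z=.1796
P=np.array([cast('top',350+(u-400)/2.857,180+v/2.857,z) for u,v in((767,235),(540,150),(570,130),(745,290),(761,197),(537,170))])
print('top',circ(P,.085))
# scene: contour on scanlines
S=cv2.imread('pics/s_r.png'); g=cv2.GaussianBlur(cv2.cvtColor(S,cv2.COLOR_BGR2GRAY),(3,3),0)
pts=[(160+u/2.222,200+v/2.222) for u,v in((104,185),(108,200),(125,213),(160,224),(200,226),(245,216),(275,200),(285,183),(280,168),(112,168),(125,155))]
P=np.array([cast('scene',*p,z) for p in pts]); print('scene',circ(P,.085),circ(P))
c=lambda u,v:(160+u/2.222,200+v/2.222)
for zz in (.2386,):
  a,b=cast('scene',*c(151,139),zz),cast('scene',*c(234,105),zz); print('bar ends',a,b,(a+b)/2,np.linalg.norm(a-b),np.degrees(np.arctan2(a[0]-b[0],a[1]-b[1])))
```

```text
top (array([ 0.4915, -0.2619]), 'med|res|', np.float64(0.0027))
scene (array([ 0.502 , -0.2645]), 'med|res|', np.float64(0.0015)) (array([ 0.5043, -0.268 ,  0.0818]), 'med|res|', np.float64(0.0024))
bar ends [ 0.49874294 -0.31188178  0.2386    ] [ 0.51125503 -0.22144987  0.2386    ] [ 0.50499899 -0.26666583  0.2386    ] 0.09129338819454105 -172.12260691942677
```

>>> {"name": "apply_moves", "arguments": {
  "targets": "0 0.1 0 0 1;0 0.25 0 0 1;0 0.35 0 0 1;0 0.35 0.1 0 1;0 0.25 0.2 0 1;0 0.1 0.4 0 1;0.03 0 0.6 0 1;0.03 0 0.8 0 1;0.04 0 0.9 0 1;0.04 0 1 0 1;0.04 0 1 0 1;0.04 0 1 0 1;0.04 0 0.9 0 1;0.03 0 0.7 0 1;0.03 0 0.5 0 1;0 0 0.3 0 1;0 0 0.1 0 1;0 0 0 0 1"
}}

```text
t: 26.62
tcp_pos: [0.5081, -0.2663, 0.2205]
tcp_rot: [-0.005, 0.999, -0.032, -0.018]
contact_force: [0.6, -0.1, -5.6]
gripper_width: 0.0217
```

```bash
python3 -c "
from h import *
st(.5097,-.2695)
S=grab_frame('scene')[:,:,::-1];cv2.imwrite('pics/s_r2.png',S)
T=grab_frame('top')[:,:,::-1];cv2.imwrite('pics/t_r2.png',T);avg(3)
cv2.imwrite('pics/c9.png',np.hstack([cv2.resize(S[270:390,190:310],(400,400)),cv2.resize(T[200:310,380:490],(400,400))]))"
```

```text
t 26.6167 tcp [ 0.5081 -0.2663  0.2205] yaw -3.63 tilt [-0.0354  0.0112] F [ 0.63 -0.1  -5.63] M [ 0.038 -0.133 -0.02 ] w 0.0217
tool shift cm [ 0.18  0.31 -0.01]
avgF [ 0.123 -0.167 -5.854] sem [0.093 0.202 0.139] avgM [-0.007  -0.1047  0.0035] sem [0.0058 0.0112 0.0032] pos [ 0.50845 -0.26658  0.22133] zdrift 8e-05
```

View pics/c9.png

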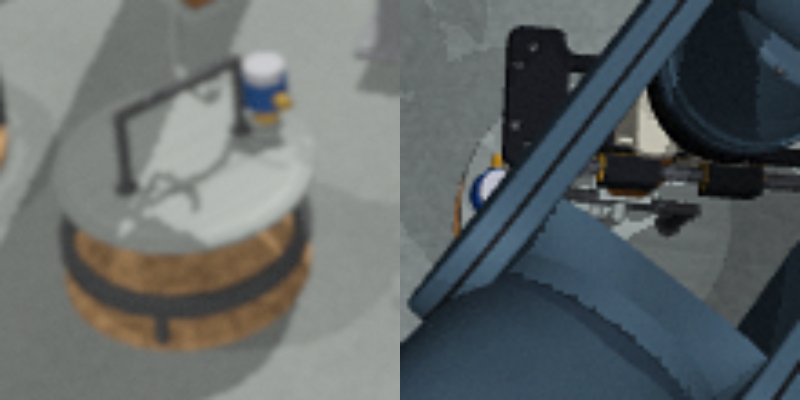

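Run:
```python
from meas import *
z=.2213-.268+.130
P=np.array([cast('scene',190+u/3.333,270+v/3.333,z) for u,v in((52,172),(57,193),(80,225),(120,246),(180,252),(240,238),(290,208),(312,175),(315,150),(60,145),(85,110))])
print('scene',circ(P,.085),circ(P))
P=np.array([cast('top',380+(u-400)/3.636,200+v/3.636,z) for u,v in((731,215),(729,240),(718,280),(708,300),(463,185),(475,158),(495,128))])
print('top',circ(P,.085),circ(P))
c=lambda u,v:(190+u/3.333,270+v/3.333)
a,b=cast('scene',*c(122,115),z+.059),cast('scene',*c(238,65),z+.059);print(a,b,(a+b)/2,np.linalg.norm(a-b))
a,b=cast('scene',*c(126,190),z),cast('scene',*c(240,131),z);print(a,b,(a+b)/2,np.linalg.norm(a-b))
```

```text
scene (array([ 0.5024, -0.2824]), 'med|res|', np.float64(0.0009)) (array([ 0.5024, -0.2824,  0.085 ]), 'med|res|', np.float64(0.0009))
top (array([ 0.494 , -0.2767]), 'med|res|', np.float64(0.0006)) (array([ 0.4947, -0.277 ,  0.0844]), 'med|res|', np.float64(0.0005))
[ 0.49723422 -0.32424052  0.1423    ] [ 0.51257161 -0.24024848  0.1423    ] [ 0.50490291 -0.2822445   0.1423    ] 0.08538090423896401
[ 0.49536838 -0.32557595  0.0833    ] [ 0.50577167 -0.2356681   0.0833    ] [ 0.50057002 -0.28062202  0.0833    ] 0.0905077357858098
```

>>> {"name": "apply_moves", "arguments": {
  "targets": "0.1 0.15 0 0 1;0.1 0.15 0 0 1;0.1 0.1 0 0 1;0 0.05 0.2 0 1;0.02 0 0.3 0 1;0.02 0 0.4 0 1;0.02 0 0.4 0 1;0.02 0 0.4 0 1;0.02 0 0.3 0 1;0 0 0.2 0 1;0 0 0.1 0 1;0 0 0 0 1"
}}

```text
t: 27.87
tcp_pos: [0.5118, -0.2718, 0.1959]
tcp_rot: [-0.004, 0.999, -0.032, -0.017]
contact_force: [-0.9, 0.1, -6.5]
gripper_width: 0.0222
```

```bash
python3 -c "
from h import *
st(.5115,-.2712);avg(4)"
```

```text
t 27.8667 tcp [ 0.5118 -0.2718  0.1959] yaw -3.65 tilt [-0.0337  0.0099] F [-0.86  0.14 -6.52] M [ 0.023 -0.039 -0.009] w 0.0222
tool shift cm [-0.03 -0.05  0.  ]
avgF [-0.629 -0.053 -5.751] sem [0.231 0.07  0.209] avgM [ 0.0154 -0.0928  0.0246] sem [0.0092 0.012  0.0072] pos [ 0.51197 -0.2719   0.19638] zdrift 0.0006
```

>>> {"name": "apply_moves", "arguments": {
  "targets": "0 0 0.15 0 1;0 0 0.2 0 1;0 0 0.2 0 1;0 0 0.2 0 1;0 0 0.2 0 1;0 0 0.15 0 1;0 0 0.1 0 1;0 0 0 0 1"
}}

```text
t: 28.73
tcp_pos: [0.5119, -0.2721, 0.184]
tcp_rot: [-0.004, 0.999, -0.032, -0.016]
contact_force: [0.4, 0.3, -6.1]
gripper_width: 0.0219
```

```bash
python3 -c "
from h import *
st(.5115,-.2712);avg(4)"
```

```text
t 28.7333 tcp [ 0.5119 -0.2721  0.184 ] yaw -3.65 tilt [-0.0317  0.0082] F [ 0.36  0.32 -6.11] M [ 0.019 -0.103 -0.009] w 0.0219
tool shift cm [-0.05 -0.09  0.  ]
avgF [ 0.179 -0.305 -6.43 ] sem [0.142 0.159 0.436] avgM [ 0.0165 -0.0673  0.003 ] sem [0.0065 0.0108 0.0097] pos [ 0.51207 -0.2722   0.18431] zdrift 0.00038
```

The plug is already about 11 mm into the ring and the lid still hangs free. A few more millimetres should seat it.

>>> {"name": "apply_moves", "arguments": {
  "targets": "0 0 0.1 0 1;0 0 0.1 0 1;0 0 0.1 0 1;0 0 0.1 0 1;0 0 0 0 1"
}}

```text
t: 29.35
tcp_pos: [0.5133, -0.2733, 0.1826]
tcp_rot: [-0.002, 0.999, -0.032, -0.014]
contact_force: [0.3, -0.5, -2.2]
gripper_width: 0.0219
```

```bash
python3 -c "
from h import *
st(.5115,-.2712);avg(5)"
```

```text
t 29.35 tcp [ 0.5133 -0.2733  0.1826] yaw -3.65 tilt [-0.0273  0.0045] F [ 0.26 -0.51 -2.17] M [ 0.012 -0.012  0.017] w 0.0219
tool shift cm [-0.19 -0.2   0.01]
avgF [ 0.117 -0.082 -2.074] sem [0.14  0.17  0.138] avgM [ 0.0259 -0.0235  0.0005] sem [0.0089 0.0087 0.009 ] pos [ 0.51324 -0.27325  0.18258] zdrift 0.00037
```

The force fell to the lifter's own weight at the expected height, so the lid is seated. I'll lower the hook and back it out.

>>> {"name": "apply_moves", "arguments": {
  "targets": "0 0 0.3 0 1;0 0 0.5 0 1;0 0 0.5 0 1;0 0 0.4 0 1;0 0 0.2 0 1;0 0 0 0 1;0 0 0 0 1"
}}

```text
t: 30.18
tcp_pos: [0.5122, -0.2728, 0.1607]
tcp_rot: [-0.002, 0.999, -0.032, -0.014]
contact_force: [-0.1, 0.2, -1.7]
gripper_width: 0.0218
```

```bash
python3 -c "
from h import *
st();avg(3)"
```

```text
t 30.1833 tcp [ 0.5122 -0.2728  0.1607] yaw -3.65 tilt [-0.0286  0.0057] F [-0.06  0.19 -1.74] M [ 0.073 -0.027 -0.044] w 0.0218
avgF [-0.085 -0.052 -1.787] sem [0.364 0.111 0.244] avgM [ 0.0305 -0.0335 -0.013 ] sem [0.0242 0.0115 0.0127] pos [ 0.51229 -0.27287  0.1609 ] zdrift 0.00041
```

>>> {"name": "apply_moves", "arguments": {
  "targets": "-0.3 0 0 0 1;-0.6 0 0 0 1;-0.9 0 0 0 1;-1 0 0 0 1;-1 0 0 0 1;-1 0 0 0 1;-1 0 0 0 1;-0.7 0 0 0 1;-0.4 0 0 0 1;0 0 0 0 1;0 0 0 0 1"
}}

```text
t: 31.25
tcp_pos: [0.4347, -0.2681, 0.1647]
tcp_rot: [-0.001, 0.999, -0.033, -0.013]
contact_force: [-0.3, 0.5, -2.4]
gripper_width: 0.0217
```

```bash
python3 -c "
from h import *
st(.4529,.0199);avg(3)"
```

```text
t 31.25 tcp [ 0.4347 -0.2681  0.1647] yaw -3.72 tilt [-0.0267  0.0034] F [-0.34  0.51 -2.41] M [-0.023  0.008  0.006] w 0.0217
tool shift cm [ -0.06 -28.85   0.05]
avgF [ 0.737 -0.163 -1.631] sem [0.201 0.119 0.193] avgM [ 0.0217 -0.0657 -0.0084] sem [0.0097 0.0064 0.0172] pos [ 0.4351  -0.26808  0.16462] zdrift 0.00018
```

>>> {"name": "apply_moves", "arguments": {
  "targets": "0 0 -0.5 0 1;0 0 -1 0 1;0 0 -1.5 0 1;0 0 -1.5 0 1;0 0 -1.5 0 1;0 0 -1 0 1;0 0 -0.5 0 1;0 0 0 -6.3 1;0 0 0 -6.3 1;0 0 0 -6.3 1;0 0 0 -6.3 1;0 0 0 -6.3 1;0 0 0 0 1;0 0 0 0 1"
}}

```text
t: 32.57
tcp_pos: [0.4417, -0.2685, 0.2502]
tcp_rot: [-0.003, 0.967, 0.253, -0.011]
contact_force: [0.0, -0.3, -2.3]
gripper_width: 0.0218
```

```bash
python3 -c "
from h import *
st(.4529,.0199)"
```

```text
t 32.5667 tcp [ 0.4417 -0.2685  0.2502] yaw 29.35 tilt [-0.0228  0.0008] F [ 0.03 -0.3  -2.28] M [-0.03  -0.014 -0.003] w 0.0218
tool shift cm [ 15.11 -24.59  -0.  ]
```

>>> {"name": "apply_moves", "arguments": {
  "targets": "0 0 0 1.2 1;0.4 -0.6 0 0 1;0.8 -1.3 0 0 1;1.2 -2 0 0 1;1.2 -2 0 0 1;1.2 -2 0 0 1;1.2 -2 0 0 1;1.2 -2 0 0 1;1.2 -2 0 0 1;1.2 -2 0 0 1;1.2 -2 0 0 1;1.2 -2 0 0 1;0.8 -1.3 0 0 1;0.4 -0.6 0 0 1;0.2 -0.3 0 0 1;0 0 0 0 1;0 0 0 0 1"
}}

```text
t: 33.98
tcp_pos: [0.4595, 0.0058, 0.2502]
tcp_rot: [-0.004, 0.975, 0.224, -0.011]
contact_force: [-0.1, 0.4, -2.5]
gripper_width: 0.0217
```

```bash
python3 -c "
from h import *
st(.4529,.0199)"
```

```text
t 33.9833 tcp [0.4595 0.0058 0.2502] yaw 25.87 tilt [-0.0229  0.003 ] F [-0.11  0.41 -2.52] M [-0.006 -0.014 -0.001] w 0.0217
tool shift cm [ 0.02 -1.55  0.02]
```

>>> {"name": "apply_moves", "arguments": {
  "targets": "0 0 0 -1.5 1;0 -0.4 0 0 1;0 -0.6 0 0 1;0.1 -0.3 0 0 1;0.1 -0.1 0 0 1;0 0 0.7 0 1;0 0 1.2 0 1;0 0 1.2 0 1;0 0 1 0 1;0 0 0.5 0 1;0 0 0.2 0 1;0 0 0 0 1;0 0 0 0 1;0 0 0 0 1"
}}

```text
t: 35.15
tcp_pos: [0.4536, 0.0164, 0.1988]
tcp_rot: [-0.003, 0.973, 0.232, -0.011]
contact_force: [-0.5, -1.2, -1.0]
gripper_width: 0.0216
```

```bash
python3 -c "
from h import *
st(.4550,.0202)"
```

```text
t 35.15 tcp [0.4536 0.0164 0.1988] yaw 26.8 tilt [-0.0223  0.0011] F [-0.5  -1.24 -0.95] M [-0.012 -0.024 -0.005] w 0.0216
tool shift cm [ 0.3  -0.28 -0.  ]
```

>>> {"name": "apply_moves", "arguments": {
  "targets": "0 0 0 -1 1;0.15 -0.1 0 0 1;0.1 -0.1 0 0 1;0.05 -0.05 0 0 1;0 0 0 0 1;0 0 0 0 1;0 0 0 0 1"
}}

```text
t: 35.73
tcp_pos: [0.4567, 0.0202, 0.2008]
tcp_rot: [-0.002, 0.97, 0.241, -0.009]
contact_force: [-0.2, -0.2, -1.8]
gripper_width: 0.0222
```

```bash
python3 -c "
from h import *
st(.4550,.0202)"
```

```text
t 35.7333 tcp [0.4567 0.0202 0.2008] yaw 27.93 tilt [-0.0182  0.0003] F [-0.17 -0.24 -1.81] M [-0.008 -0.048 -0.025] w 0.0222
tool shift cm [-0.15 -0.08  0.  ]
```

>>> {"name": "apply_moves", "arguments": {
  "targets": "0 0.05 0.3 0 1;0 0 0.6 0 1;0 0 0.8 0 1;0 0 0.8 0 1;0 0 0.8 0 1;0 0 0.6 0 1;0 0 0.3 0 1;0 0 0 0 1;0 0 0 0 1"
}}

```text
t: 36.48
tcp_pos: [0.4548, 0.0199, 0.1526]
tcp_rot: [-0.003, 0.97, 0.241, -0.01]
contact_force: [-0.6, -0.1, -1.8]
gripper_width: 0.0218
```

```bash
python3 -c "
from h import *
st(.4535,.0199);avg(3)"
```

```text
t 36.4833 tcp [0.4548 0.0199 0.1526] yaw 27.91 tilt [-0.0216  0.0009] F [-0.6  -0.07 -1.77] M [-0.008 -0.03  -0.035] w 0.0218
tool shift cm [-0.11 -0.06  0.  ]
avgF [-0.189  0.32  -1.436] sem [0.165 0.12  0.095] avgM [-0.0224 -0.0421  0.0095] sem [0.0274 0.0078 0.0134] pos [0.45498 0.01985 0.15297] zdrift 0.00051
```

In the slot with no contact. Continue down.

>>> {"name": "apply_moves", "arguments": {
  "targets": "0 0 0.4 0 1;0 0 0.7 0 1;0 0 0.8 0 1;0 0 0.8 0 1;0 0 0.6 0 1;0 0 0.4 0 1;0 0 0.2 0 1;0 0 0.1 0 1;0 0 0 0 1"
}}

```text
t: 37.38
tcp_pos: [0.4546, 0.0199, 0.1092]
tcp_rot: [-0.003, 0.97, 0.241, -0.009]
contact_force: [0.2, -0.0, -1.6]
gripper_width: 0.0214
```

```bash
python3 -c "
from h import *
st(.4529,.0199);avg(3)"
```

```text
t 37.3833 tcp [0.4546 0.0199 0.1092] yaw 27.91 tilt [-0.0195  0.0006] F [ 0.2  -0.04 -1.65] M [ 0.001 -0.079  0.008] w 0.0214
tool shift cm [-0.15 -0.08  0.  ]
avgF [-0.288 -0.197 -2.091] sem [0.058 0.193 0.214] avgM [-0.016  -0.0724 -0.0215] sem [0.0077 0.0051 0.0217] pos [0.45483 0.01982 0.10958] zdrift 0.00044
```

>>> {"name": "apply_moves", "arguments": {
  "targets": "0 0 0.1 0 1;0 0 0.1 0 1;0 0 0.1 0 1;0 0 0 0 1"
}}

```text
t: 37.87
tcp_pos: [0.4559, 0.0196, 0.1076]
tcp_rot: [-0.002, 0.97, 0.241, -0.008]
contact_force: [-0.2, 0.6, -2.3]
gripper_width: 0.0218
```

```bash
python3 -c "
from h import *
st(.4529,.0199);avg(4)"
```

```text
t 37.8667 tcp [0.4559 0.0196 0.1076] yaw 27.92 tilt [-0.0158 -0.0002] F [-0.17  0.63 -2.33] M [-0.006 -0.075 -0.011] w 0.0218
tool shift cm [-0.25 -0.16  0.  ]
avgF [ 0.47  -0.206 -2.02 ] sem [0.272 0.162 0.064] avgM [ 0.0121 -0.0494  0.0121] sem [0.0092 0.0061 0.0107] pos [0.45589 0.0196  0.10763] zdrift 4e-05
```

>>> {"name": "apply_moves", "arguments": {
  "targets": "-0.05 0 0.15 0 1;0 0 0.15 0 1;0 0 0.1 0 1;0 0 0 0 1"
}}

```text
t: 38.4
tcp_pos: [0.456, 0.0195, 0.1074]
tcp_rot: [-0.001, 0.97, 0.241, -0.006]
contact_force: [0.2, 0.4, -2.3]
gripper_width: 0.0221
```

```bash
python3 -c "
from h import *
st(.4529,.0199);avg(4)"
```

```text
t 38.4 tcp [0.456  0.0195 0.1074] yaw 27.94 tilt [-0.0132 -0.0006] F [ 0.15  0.44 -2.28] M [-0.024 -0.048  0.034] w 0.0221
tool shift cm [-0.25 -0.18  0.  ]
avgF [-0.362  0.308 -0.609] sem [0.323 0.155 0.811] avgM [0.0232 0.0141 0.0284] sem [0.0164 0.0155 0.0128] pos [0.45613 0.01946 0.10715] zdrift 0.00035
```

The collar has made contact and the force is relieved at the original height. I'll open and withdraw upward.

>>> {"name": "apply_moves", "arguments": {
  "targets": "0 0 0 0 0.4;0 0 0 0 0.4;0 0 0 0 0.2;0 0 0 0 -0.5;0 0 0 0 -1;0 0 0 0 -1;0 0 0 0 -1;0 0 0 0 -1;0 0 0 0 -1;0 0 0 0 -1;0 0 0 0 -1;0 0 0 0 -1"
}}

```text
t: 39.6
tcp_pos: [0.4566, 0.0193, 0.1067]
tcp_rot: [-0.001, 0.97, 0.241, -0.006]
contact_force: [-0.8, 0.1, 1.0]
gripper_width: 0.0896
```

>>> {"name": "apply_moves", "arguments": {
  "targets": "0 0 -0.3 0 -1;0 0 -0.8 0 -1;0 0 -1.2 0 -1;0 0 -1.5 0 -1;0 0 -1.5 0 -1;0 0 -1.5 0 -1;0 0 -1.5 0 -1;0 0 -1.5 0 -1;0 0 -1 0 -1;0 0 -0.5 0 -1;0 0 0 0 -1;0 0 0 0 -1"
}}

```text
t: 40.6
tcp_pos: [0.4578, 0.0195, 0.2311]
tcp_rot: [-0.001, 0.97, 0.241, -0.005]
contact_force: [0.3, 0.1, -0.7]
gripper_width: 0.0926
```

```bash
python3 -c "
from h import *
st()"
```

```text
t 40.6 tcp [0.4578 0.0195 0.2311] yaw 27.93 tilt [-0.0105 -0.001 ] F [ 0.28  0.05 -0.75] M [-0.    -0.013 -0.004] w 0.0926
```

>>> {"name": "apply_moves", "arguments": {
  "targets": "-0.8 0 -0.5 0 -1;-1.5 0 -0.5 0 -1;-1.5 0 -0.5 0 -1;-1.5 0 -0.5 0 -1;-1.5 0 -0.5 0 -1;-1.5 0 0 0 -1;-0.8 0 0 0 -1;0 0 0 0 -1;0 0 0 0 -1"
}}

```text
t: 41.35
tcp_pos: [0.368, -0.0245, 0.2541]
tcp_rot: [-0.003, 0.97, 0.242, -0.011]
contact_force: [-0.1, 0.9, -0.1]
gripper_width: 0.0928
```

Run:
```python
from meas import *
S=grab_frame('scene')[:,:,::-1].copy();T=grab_frame('top')[:,:,::-1].copy();cv2.imwrite('pics/s_f.png',S);cv2.imwrite('pics/t_f.png',T)
R=lambda I,u,v,w,h:cv2.resize(I[v:v+h,u:u+w],(400,300),interpolation=cv2.INTER_CUBIC)
cv2.imwrite('pics/c10.png',np.vstack([np.hstack([R(S,190,290,120,90),R(T,370,215,120,90)]),np.hstack([R(S,280,215,80,60),R(T,120,100,280,210)])]))
for n,I,b in(('scene',S,(260,290,50,80)),):pass
A=cv2.imread('pics/scene0.png'); d=cv2.absdiff(A,S).max(2)
for nm,(u,v,w,h) in dict(beaker=(355,270,35,50),jar=(390,285,30,40),weight=(392,322,25,30),bottle=(436,252,34,62),roll=(358,350,46,36),sleeve=(418,308,30,34),driver=(338,305,50,36)).items(): print(nm,d[v:v+h,u:u+w].mean().round(1))
st()
```

```text
beaker 3.2
jar 3.2
weight 2.3
bottle 2.2
roll 3.1
sleeve 4.1
driver 2.1
t 41.45 tcp [ 0.3685 -0.0243  0.2541] yaw 28.04 tilt [-0.0225  0.0016] F [-0.23 -0.65 -0.93] M [ 0.019 -0.011 -0.06 ] w 0.0929
```

View pics/c10.png

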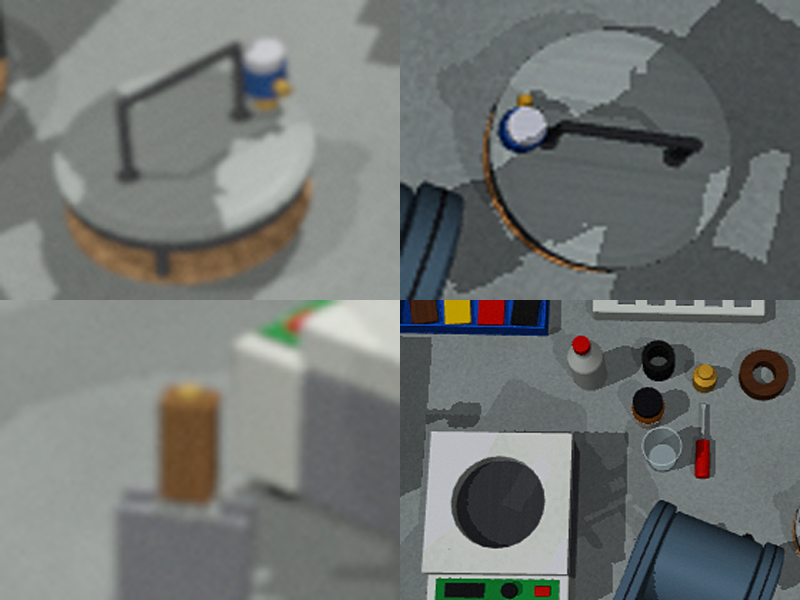

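The lid sits flat on the ring with its plug inside, the lifter hangs upright in its holder, the well is open, and the bystanders are unchanged. Handing in.

```bash
python3 -c "
from bench import job
print(job.sign_off())"
```

```text
the job is handed in; nothing more can be done
None
```

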